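# Hold a bayonet lamp in the spring test socket

### The arm

A 6-joint arm with a two-finger parallel gripper is mounted at the origin on a cart in front of the work surface, level with it; the furniture and walls round the work are solid. World frame = base frame: x ahead of the robot, y to its left, z up, the work surface at z = 0. Lengths are in m, angles in rad, forces in N, time in s.
With the tool pointing down it reaches from about 0.3 to 0.75 m from the base axis. Payload 8.5 kg.
Tool frame: the origin (TCP) lies at the very end of the fingers, on their centre line; the grasp point (between the pads) lies 19 mm behind it; z points along the fingers, y is the direction in which the jaws open and shut (so a half turn about z gives the same grasp; the last joint's range is limited). The gripper opens to 85 mm and grips with 20 to 120 N. Pads are 22 mm wide; open, the fingers measure 114 mm over their backs; the gripper's body (76 mm by 85 mm) begins 54 mm behind the grasp point. The pads swing forward as they close: fully open they stand 13 mm farther back than shut.
Start: joints at [1.07, 0.381, 1.297, -0, 1.464, -0.215], TCP at [0.155, 0.528, 0.231] pointing down, gripper open.
Joint ranges: [-3.11, 3.11], [-0.89, 2.33], [0.22, 2.48], [-1.42, 4.56], [0.17, 2.85], [-2.88, 2.88]. Speed limits (rad/s): [2.39, 2.39, 3.14, 3.14, 3.14, 3.14].

### API

Orientations are given as a unit quaternion [x, y, z, w].
In Python, from plant import read_state, vision, arm, models gives the robot as it stands. The module is installed in compiled form; this text tells all that it offers.
- The arm moves only by the tool play_rows, never from a script. Its argument "deltas" is a list that holds one entry, the list of rows, each a list of 5 numbers: the shift along the tool's x, y, z in mm, then the turn about the tool's z in rad, then the gripper's target within -1 to 1 (fully open at 1, half-way at 0, shut at -1). In form: [[[x, y, z, twist, fingers], ...]]. A call has 1 to 12 rows; each row is the pose to reach, as a shift and turn from the pose measured when the call began, along the tool's axes at that moment; what a row does not reach only later rows make up. A row lasts 1/12 s, in which the tool goes at most 41.7 mm and 7.16 degrees, less where a joint would pass 70% of its speed; a pose out of reach is approached as far as the arm can. A call with a gripper value outside its range is refused whole. The fingers move at their own pace and stop on an object; "squeeze" is the grip in N (left out, the last holds). Time passes only in rows, so rows that repeat a pose let the fingers close. It gives the time, the measured TCP pose, the force and the opening at its end, in the units of the state.
- read_state(): the state, without advancing time (a new reading comes with each control period).
- vision.snapshot(name): name is "scene" or "top" or "wrist"; returns a dict with "img" (480x640x3 uint8, red, green, blue), "z_map" (480x640 float32, m along the optical axis (not along the pixel's ray), 0 where there is no reading), "fx", "fy", "cx", "cy" (pixels), "R" (3x3) and "t" (3): a world point X has camera coordinates R X + t. Camera axes: x right, y down, z forward; pixel columns grow to the right and rows downward; lengths in m; the calibration is good to about 2 mm. A picture is of the moment at which its call begins.
- arm.finish_job(): hands the job in, once; it reports no verdict.
Trained networks look in the newest picture that a camera, given by its name, has taken for a name from the list of things; names that differ only in an ending like _2 or _b are one class to them, and where a whole thing is asked for, a point or a joint stands for the part that bears it (a point fixed in the world has none). Each returns a list of dicts, best first, with "conf" (0 to 1); they miss things now and then, are a little off and sometimes report something else, mostly with a low value. They report only what shows in the picture. A call takes as long as a camera call. They do not tell look-alikes from the thing itself.
- models.masks_of(target, camera): "pixels" (480x640 bool, what is visible of it) and "bbox" ([centre column, centre row, width, height] in pixels, round what is visible of it).
- models.spot_point(target, camera): "centre" ([column, row] in pixels: a listed point, or the origin of a listed thing).
The state is a dict: "time_s": time; "qpos": joint angles; "qd": joint speeds; "tau": joint torques, N m; "tcp_pos": TCP position; "orientation": TCP orientation; "ft_force": force on the tool from outside, world axes, zero at the start; "ft_torque": the same for the moment, N m; "gripper_width": finger opening in m.
Only numpy, scipy, OpenCV 4.12 (cv2) and the standard library are available. Lean on these libraries where they do the work, as an engineer would, in place of code of your own. Each camera call takes 0.05 s, during which the arm holds its last target. There are 200 camera calls.

### The job

Test the spare lamp for the bench light: first slide the lamp tester's level control to the long line on its scale, so that the lamp is not overdriven. Then set the lamp that has two side pins into the tester's socket with the pins in the notches, push it down against the spring and twist it clockwise (seen from above) about a quarter turn to the stop, leaving the other two lamps standing where they are. Finish while still holding the lamp there, turned and pushed in: the test socket has no catch and turns the lamp back if it is let go.

Things in the scene. Friction and masses are not known exactly. Their poses are not given: they have to be found in the camera images.
- lamp_mid (a point): Lamp to test: straight white ribbed tube lamp, 108 mm tall, standing on its cap; 70 to 140 g. Tube 38 mm in diameter from 36 to 86 mm above the foot (grip there), dome above, 44 mm collar from 31 to 36 mm, 30 mm bayonet cap below. The point is on the axis 62 mm above the foot; z points up to the dome, the two pins lie along +x and -x.
- lamp_pins (a point): On the lamp's axis at the height of its pins, 12 mm above the foot; axes as lamp_mid. Two steel pins, 5 mm thick, stick out of the aluminium cap along +x and -x, tips 22 mm from the axis; a small ear on the collar stands above each pin. Either pin fits either notch.
- globe_lamp_mid (a point): Another lamp, to be left alone: a round bulb on a screw thread, 107 mm tall, 56 mm in diameter, standing on its cap. The point is on its axis, 55 mm above the foot.
- candle_lamp_mid (a point): Another lamp, to be left alone: a pointed candle bulb on a thin screw thread, 96 mm tall, 34 mm in diameter, standing on its cap. The point is on its axis, 45 mm above the foot.
- tester: The lamp tester: a flat grey case with an aluminium top, 120 mm (its x) by 190 mm (its y) by 40 mm high, fixed to the bench. Origin under its centre, z up; its -x side faces the robot. The test socket stands on its +y half, the level control on its -y half. Near the front edge of the top are a fuse cap (9 mm high) and a small pilot lens.
- socket (a point): Centre of the socket's mouth, 70 mm above the bench, axes as the tester's. White porcelain tube, 58 mm in diameter, rising 30 mm above the case; a 4 mm thick steel rim on top has a 34 mm bore and two notches, 9 mm wide, out to 24.5 mm from the axis, along +x and -x. A lamp set in loosely rests with its foot 14 mm below the mouth, pins in the notches.
- plunger (a joint): How far the spring plunger under the lamp is pushed down: 0 at rest (lamp set in loosely) to 0.012 m at the bottom; 3 N at rest, about 10 N at the bottom. From 0.005 on, the pins are below the rim, in the slots of the barrel, and the lamp can be turned clockwise seen from above; 0.008 is a good depth to turn at.
- barrel (a joint): How far the barrel in the socket, which the pins take along, has been turned clockwise: 0 at rest to 1.35 rad at the stop, after some 0.1 rad of play; its spring turns it back with 0.06 N m at rest and 0.22 N m at the stop.
- level (a joint): The level control: travel of its grip from 0 (end near the robot) to 0.066 m along the tester's +x. It stays where it is left (2 N of friction). The long line is at 0.044.
- level_grip (a point): The level control's grip: 10 mm (along the track) by 22 mm (across) and rising 29 mm above the case's top, with a white line across its top. The point is on it 22 mm above the case's top (7 mm below its own top); axes as the tester's.
- level_mark (a point): Where level_grip has to be: over the one long line of the scale (the six other lines are short), 22 mm above the case's top.
Mind the look-alikes: they are no part of the job. Leave any green look-alike of the part that bears lamp_mid alone.

How it is judged:
On the way, in this order (a step that is already met when the one before it is completed fails the run):
1. the level control stands at the long line (value of joint level between 0.0405 and 0.0475 m), for 0.2 s.
2. the lamp is in the socket, its pins in the notches, and pushed down against the spring (horizontal distance between lamp_mid and socket below 0.006 m and z of lamp_mid in the frame of socket below 0.0445 m and value of joint plunger above 0.003 m), for 0.05 s.
At the end, for the whole second after the job is handed in: Level control within 3.5 mm of the long line; lamp in the socket, upright within 0.1 rad, within 6 mm of its axis, plunger down 3.5 mm or more, barrel turned 1.15 rad or more, fingers holding it with 2 N or more; the other lamps within 20 mm of where they stood (all of step 1 and value of joint barrel above 1.15 rad and value of joint plunger above 0.0035 m and horizontal distance between lamp_mid and socket below 0.006 m and z of lamp_mid in the frame of socket below 0.0445 m and angle between lamp_mid's own z axis and vertical below 0.1 rad and contact force between the fingers and lamp above 2 N and distance of each of globe_lamp_mid, candle_lamp_mid from where it was at the start of the episode below 0.02 m); the arm keeps its last pose, push and grip.
It fails at once if the lamp is turned in the socket while the level control is off its line (value of joint barrel above 0.3 rad and (value of joint level below 0.038 m or value of joint level above 0.05 m)).
It fails at once if another lamp is knocked over or carried off (angle between any of globe_lamp_mid, candle_lamp_mid's own z axis and vertical above 0.5 rad or distance of any of globe_lamp_mid, candle_lamp_mid from where it was at the start of the episode above 0.04 m).
It also fails if it takes over 58 s, if anything falls off the work surface, if the arm or the gripper's body presses on something with over 40 N, if the wrist force passes 120 N, or if a joint passes its speed limit or range.

## Working session

There is one attempt and no reset: what is moved stays moved. The work goes in short steps, Python scripts to look and compute and a tool call to move; the robot and the scene stay as the last step left them, time stands still between calls to the robot, and variables do not carry over. Pictures are saved under pics/ and viewed, about 8 in all and at most 12, crops included, and the job is handed in when it is done.

Besides the shell and the picture viewer there is one more tool, called after ">>>" as name(argument=value, ...) on one line, values as JSON. play_rows: Moves the arm, as the interface text tells. Its arguments: {"type":"object","properties":{"deltas":{"type":"array"},"squeeze":{"type":"number"}},"required":["deltas"]}

```bash
mkdir -p pics
cat > h.py <<'E'
import numpy as np, cv2
from plant import read_state, vision, arm, models
from scipy.spatial.transform import Rotation as Ro
def world(s,u,v,z):
    return s["R"].T@(np.array([(u-s["cx"])/s["fx"]*z,(v-s["cy"])/s["fy"]*z,z])-s["t"])
def ray(s,u,v,h):
    c=-s["R"].T@s["t"]; d=s["R"].T@np.array([(u-s["cx"])/s["fx"],(v-s["cy"])/s["fy"],1])
    return c+d*(h-c[2])/d[2]
def proj(s,X):
    p=s["R"]@np.array(X)+s["t"]; return s["fx"]*p[0]/p[2]+s["cx"], s["fy"]*p[1]/p[2]+s["cy"]
def save(s,n): cv2.imwrite("pics/"+n+".png",s["img"][:,:,::-1])
H=dict(lamp_mid=.062,lamp_pins=.012,globe_lamp_mid=.055,candle_lamp_mid=.045,tester=0,socket=.07,level_grip=.062,level_mark=.062)
E
python3 - <<'E'
from h import *
np.set_printoptions(precision=4,suppress=True)
for c in ["top","scene"]:
    s=vision.snapshot(c); save(s,c+"0"); print(c,-s["R"].T@s["t"])
    for k,h in H.items():
        for d in models.spot_point(k,c)[:3]:
            print(k,round(d["conf"],2),np.round(d["centre"],1),ray(s,*d["centre"],h))
print(read_state())
E
```

```text
top [0.3492 0.2868 1.19  ]
lamp_mid 0.92 [197.9 199.9] [0.6163 0.5855 0.062 ]
lamp_mid 0.86 [327.9 214.2] [0.5727 0.2693 0.062 ]
lamp_pins 0.64 [201.  201.3] [0.6243 0.5907 0.012 ]
lamp_pins 0.54 [328.9 220.5] [0.5664 0.2664 0.012 ]
globe_lamp_mid 0.56 [280.  232.5] [0.532 0.386 0.055]
candle_lamp_mid 0.58 [319.1 269.2] [0.4421 0.2936 0.045 ]
tester 0.85 [400.2 229.8] [0.5404 0.0876 0.    ]
tester 0.7 [420.4 226.6] [0.5473 0.0366 0.    ]
socket 0.51 [401.7 230.3] [0.5278 0.0958 0.07  ]
level_grip 0.45 [423.1 229.5] [0.5298 0.0437 0.062 ]
level_mark 0.74 [425.  223.5] [0.5442 0.0383 0.062 ]
scene [-0.137   1.0232  0.9489]
lamp_mid 0.91 [316.8 224.6] [0.5627 0.2678 0.062 ]
lamp_mid 0.76 [197.3 287. ] [0.626  0.5759 0.062 ]
lamp_mid 0.48 [371.7 211.4] [0.4922 0.1489 0.062 ]
lamp_pins 0.93 [201.4 309.3] [0.6119 0.5877 0.012 ]
lamp_pins 0.91 [312.9 240.1] [0.572 0.274 0.012]
globe_lamp_mid 0.74 [294.7 262. ] [0.5233 0.3872 0.055 ]
candle_lamp_mid 0.7 [352.1 257.6] [0.4405 0.2888 0.045 ]
tester 0.67 [372.7 212.5] [0.5315 0.0897 0.    ]
socket 0.56 [358.2 200. ] [0.5382 0.1426 0.07  ]
{'time_s': 0.9, 'qpos': array([ 1.0697,  0.3806,  1.2974, -0.    ,  1.4636, -0.2153]), 'qd': array([-0.0006,  0.0019,  0.0005, -0.0004,  0.0006, -0.0008]), 'tau': array([  0.0009, -44.8327, -23.1459,  -0.0002,   0.0007,  -0.    ]), 'tcp_pos': array([0.1551, 0.5277, 0.2313]), 'orientation': array([0.1424, 0.9898, 0.    , 0.    ]), 'ft_force': array([0.105 , 0.0937, 0.094 ]), 'ft_torque': array([ 0.0194, -0.0182,  0.002 ]), 'gripper_width': 0.08534932444280384}
```

Run:
```python
import cv2
a=cv2.imread("pics/top0.png")[140:300,160:480]; b=cv2.imread("pics/scene0.png")[150:350,160:480]
cv2.imwrite("pics/a.png",cv2.resize(a,None,fx=2.5,fy=2.5,interpolation=2)); cv2.imwrite("pics/b.png",cv2.resize(b,None,fx=2.5,fy=2.5,interpolation=2))
```

```text
(no output)
```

View pics/a.png

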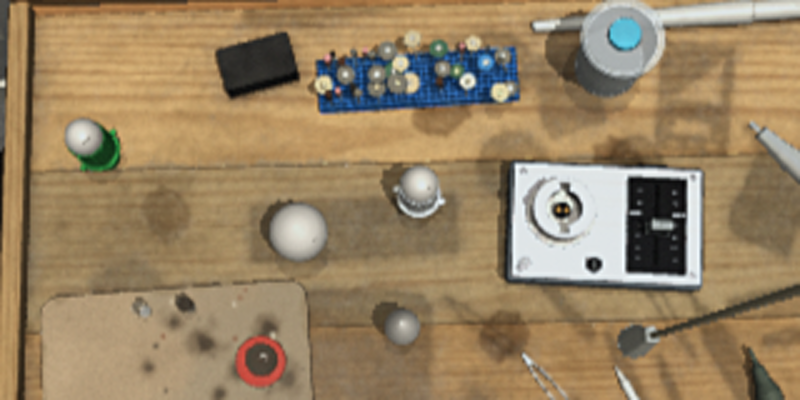

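View pics/b.png

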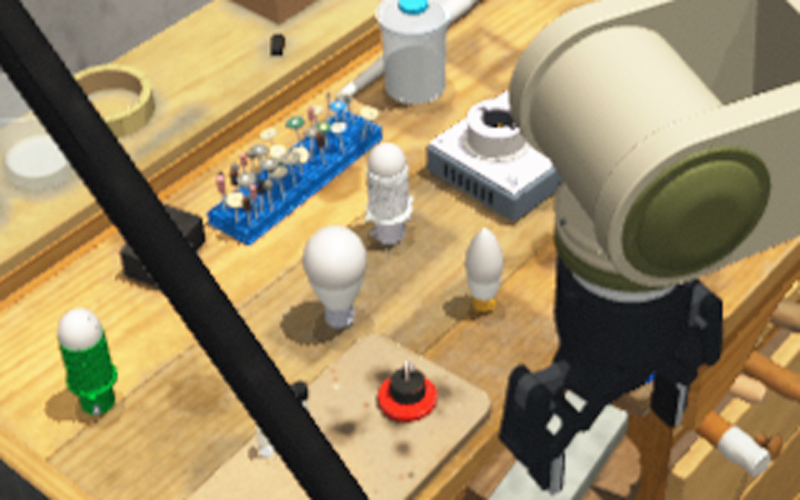

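Top view (crop scale 2.5): the real lamp is at crop (420,190), the green look-alike at (92,145), globe (298,232), candle (402,327), socket (562,210), and level grip (662,225), with the long line near row 213. I'll move over the lamp for a close view, then on to the tester.

>>> play_rows(deltas=[[[-40, -11, 0, 0.11, 1], [-80, -22, 0, 0.22, 1], [-120, -33, 0, 0.33, 1], [-160, -44, 0, 0.44, 1], [-200, -55, 0, 0.55, 1], [-240, -66, 0, 0.66, 1], [-280, -77, 0, 0.77, 1], [-320, -88, 0, 0.88, 1], [-355, -99, 0, 0.99, 1], [-385, -110, 0, 1.1, 1], [-405, -120, 0, 1.21, 1], [-420, -125, 0, 1.326, 1]]], squeeze=40)

```text
time_s: 1.9
tcp_pos: [0.5245, 0.2873, 0.231]
orientation: [0.724, 0.69, -0.0, 0.0]
ft_force: [-0.7, 0.1, 0.6]
gripper_width: 0.0852
```

```bash
cat > look.py <<'E'
import sys
from h import *
np.set_printoptions(precision=4,suppress=True)
n=sys.argv[1]; ks=sys.argv[2].split(",")
st=read_state(); print(st["time_s"],st["tcp_pos"],st["qpos"],Ro.from_quat(st["orientation"]).as_matrix()[:,0])
s=vision.snapshot("wrist"); save(s,n); print("cam",-s["R"].T@s["t"],s["fx"])
import pickle; pickle.dump(s,open(n+".pkl","wb"))
for k in ks:
    for d in models.spot_point(k,"wrist")[:3]: print(k,round(d["conf"],2),np.round(d["centre"],1),ray(s,*d["centre"],H[k]))
E
python3 look.py w1 lamp_mid,lamp_pins,socket,level_grip,level_mark,globe_lamp_mid,tester
```

```text
1.9 [0.5245 0.2873 0.231 ] [ 0.3036  0.4665  1.1568 -0.0004  1.5185  0.3521] [ 0.0485  0.9988 -0.0004]
cam [0.5283 0.3615 0.3738] 376.26969215743526
lamp_mid 0.74 [371.4 230.8] [0.5686 0.272  0.062 ]
lamp_pins 0.58 [365.8 218.6] [0.5696 0.2704 0.012 ]
socket 0.85 [348.3 374.7] [0.5444 0.1335 0.07  ]
tester 0.62 [340.3 369.6] [0.539  0.0884 0.    ]
```

View pics/w1.png

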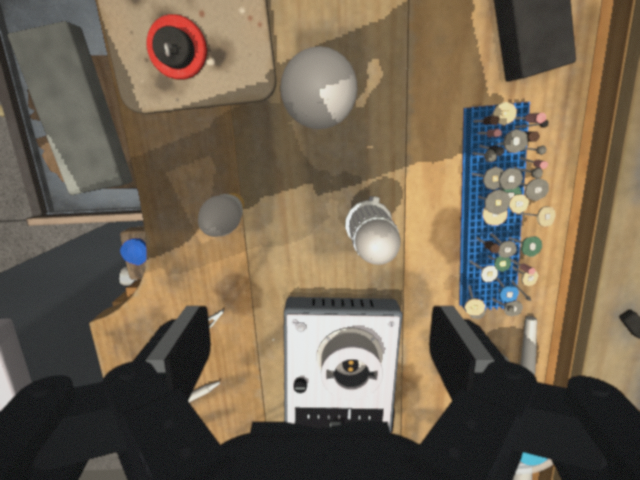

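The wrist view shows the lamp at (372,235), globe (318,88), candle (220,215) and socket (350,372), with the level scale just cut off at the bottom. I'll shift toward the tester to see the scale.

>>> play_rows(deltas=[[[-40, 0, 0, 0, 1], [-80, 0, 0, 0, 1], [-110, 0, 0, 0, 0.3], [-125, 0, 0, 0, -0.1], [-125, 0, 0, 0, -0.1]]])

```text
time_s: 2.72
tcp_pos: [0.5169, 0.1632, 0.2319]
orientation: [0.721, 0.693, 0.0, 0.0]
ft_force: [0.1, 0.1, 0.7]
gripper_width: 0.0519
```

```bash
python3 look.py w2 lamp_mid,lamp_pins,socket,level_grip,level_mark,tester; python3 -c "
import cv2
a=cv2.imread('pics/w2.png')[130:390,240:440];cv2.imwrite('pics/w2c.png',cv2.resize(a,None,fx=2.3,fy=2.3,interpolation=2))"
```

```text
2.7167 [0.5169 0.1632 0.2319] [ 0.0876  0.366   1.3186 -0.0004  1.4565  0.1274] [ 0.0398  0.9992 -0.0003]
cam [0.52   0.2374 0.3748] 376.26969215743526
lamp_mid 0.94 [381.5  74.3] [0.5691 0.2723 0.062 ]
lamp_pins 0.84 [374.7  87.3] [0.5709 0.2673 0.012 ]
socket 0.87 [356.7 250. ] [0.5477 0.1337 0.07  ]
level_grip 0.87 [335.8 337.6] [0.5277 0.0445 0.062 ]
level_mark 0.72 [350.2 342. ] [0.5413 0.0392 0.062 ]
tester 0.83 [342.9 269.1] [0.5391 0.089  0.    ]
```

View pics/w2c.png

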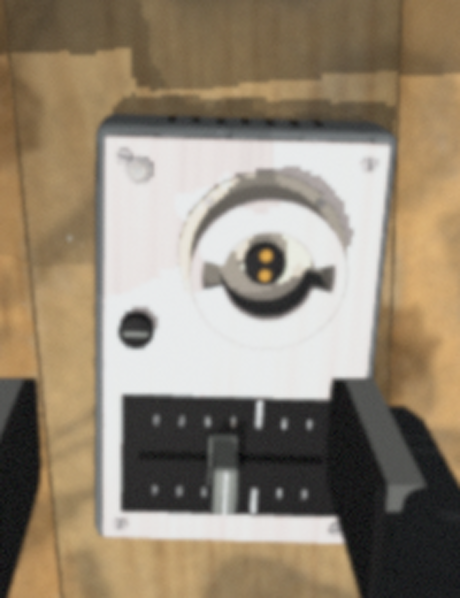

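Crop (2.3×): the long line runs from (259,414) to (253,500), the grip's white top line is near (224,490), and the socket notches are at about (212,275) and (322,278). Next I'll compute the positions.

Run:
```python
from h import *; import pickle
np.set_printoptions(precision=4,suppress=True)
s=pickle.load(open("w2.pkl","rb"))
f=lambda u,v,h: ray(s,240+u/2.3,130+v/2.3,h)
a,b=f(259,414,.04),f(253,500,.04); print("line",a,b,(a+b)/2)
for p in [(156,420),(310,424),(154,490),(304,494)]: print("tick",f(*p,.04))
print("griptop",f(224,470,.069),f(224,512,.069))
for p in [(104,137),(393,143),(100,535)]: print("corner",f(*p,.04))
n=f(207,275,.07),f(328,278,.07); print("notch",*n,(n[0]+n[1])/2)
# depth check of mouth/grip top
for u,v in [(224,490),(265,190+130),(170,230)]:
    i,j=int(130+v/2.3),int(240+u/2.3); print(world(s,j,i,s["z_map"][i,j]))
m=models.masks_of("level_grip","wrist")
for d in m[:1]:
    P=np.array([world(s,u,v,s["z_map"][v,u]) for v,u in np.argwhere(d["pixels"])]); T=P[P[:,2]>.064]; print("grip",d["conf"],len(T),T.mean(0),T.min(0),T.max(0))
# top of lamp
d=models.masks_of("lamp_mid","wrist")[0]
P=np.array([world(s,u,v,s["z_map"][v,u]) for v,u in np.argwhere(d["pixels"])]); T=P[P[:,2]>.1]; print("lamp",d["conf"],T.mean(0),P[:,2].max())
```

```text
line [0.5457 0.0612 0.04  ] [0.5424 0.019  0.04  ] [0.5441 0.0401 0.04  ]
tick [0.5014 0.0601 0.04  ]
tick [0.5676 0.0556 0.04  ]
tick [0.4988 0.0259 0.04  ]
tick [0.565  0.0212 0.04  ]
griptop [0.5291 0.0522 0.069 ] [0.5286 0.0328 0.069 ]
corner [0.4873 0.1831 0.04  ]
corner [0.5996 0.1762 0.04  ]
corner [0.4734 0.0038 0.04  ]
notch [0.525 0.135 0.07 ] [0.5699 0.132  0.07  ] [0.5474 0.1335 0.07  ]
[0.52   0.2374 0.3748]
[0.5461 0.116  0.069 ]
[0.5103 0.1442 0.0384]
grip 0.76 249 [0.5287 0.0445 0.0695] [0.52   0.0316 0.064 ] [0.5345 0.2374 0.3748]
lamp 0.78 [0.5682 0.2706 0.1063] 0.37477804282642346
```

>>> play_rows(deltas=[[[-40, 6, 0, 0.01, -0.1], [-80, 12, 0, 0.027, -0.1], [-112, 16.6, 20, 0.027, -0.1], [-120, 16.6, 55, 0.027, -0.1], [-120, 16.6, 95, 0.027, -0.1], [-120, 16.6, 130, 0.027, -0.1], [-120, 16.6, 160, 0.027, -0.1], [-120, 16.6, 178, 0.027, -0.1], [-120, 16.6, 182, 0.027, -0.1], [-120, 16.6, 182, 0.027, -0.1]]], squeeze=20)

```text
time_s: 4.0
tcp_pos: [0.529, 0.0456, 0.0487]
orientation: [0.729, 0.684, -0.001, -0.001]
ft_force: [-1.0, -0.3, 0.6]
gripper_width: 0.0387
```

>>> play_rows(deltas=[[[0, 0, 0, 0, -0.6], [0, 0, 0, 0, -1], [0, 0, 0, 0, -1], [0, 0, 0, 0, -1], [0, 0, 0, 0, -1], [0, 0, 0, 0, -1]]])

```text
time_s: 4.5
tcp_pos: [0.5297, 0.0457, 0.0501]
orientation: [0.729, 0.684, 0.0, 0.0]
ft_force: [-0.4, 0.8, 7.1]
gripper_width: 0.0092
```

>>> play_rows(deltas=[[[0, 5, 0, 0, -1], [0, 10, 0, 0, -1], [0, 15, 0, 0, -1], [0, 15, 0, 0, -1], [0, 15, 0, 0, -1], [0, 15, 0, 0, -1]]])

```text
time_s: 5.0
tcp_pos: [0.5454, 0.0446, 0.0502]
orientation: [0.729, 0.684, 0.001, 0.001]
ft_force: [2.9, -1.3, -3.0]
gripper_width: 0.0095
```

>>> play_rows(deltas=[[[0, 0, 0, 0, -0.3], [0, 0, 0, 0, -0.3], [0, 0, 0, 0, -0.3], [0, 0, -40, 0, -0.3], [0, 0, -80, 0, -0.3], [0, 0, -120, 0, 0], [20, 0, -160, 0, 0], [60, 0, -180, 0, 0.5], [100, -6, -180, 0, 0.5], [120, -6, -180, 0, 1], [120, -6, -180, 0, 1]]])

```text
time_s: 5.92
tcp_pos: [0.546, 0.1688, 0.2308]
orientation: [0.728, 0.686, 0.002, 0.001]
ft_force: [-0.6, 0.2, 0.4]
gripper_width: 0.0848
```

```bash
python3 look.py w3 lamp_mid,lamp_pins,socket,level_grip,level_mark
python3 - <<'E'
from h import *; import pickle
s=pickle.load(open("w3.pkl","rb"))
for k in ["level_grip"]:
    d=models.masks_of(k,"wrist")[0]
    P=np.array([world(s,u,v,s["z_map"][v,u]) for v,u in np.argwhere(d["pixels"]) if s["z_map"][v,u]>0]); T=P[P[:,2]>.064]; print(k,T.mean(0))
u,v=proj(s,(.544,.04,.05)); u2,v2=proj(s,(.568,.27,.05))
a=s["img"][:,:,::-1]
c=lambda u,v,r:cv2.resize(a[max(0,int(v)-r):int(v)+r,int(u)-r:int(u)+r],(400,400),interpolation=2)
print(u,v,u2,v2,max(0,int(v2)-60))
cv2.imwrite("pics/w3c.png",np.hstack([c(u,v,50),c(u2,max(v2,50),50)]))
E
```

```text
5.9167 [0.546  0.1688 0.2308] [0.0923 0.4172 1.2398 0.0011 1.481  0.1516] [0.0594 0.9982 0.0016]
cam [0.5501 0.2426 0.3738] 376.26969215743526
lamp_mid 0.87 [342.5  85.1] [0.5706 0.2712 0.062 ]
lamp_pins 0.46 [325.4 351.7] [0.5435 0.0033 0.012 ]
socket 0.57 [320.1 257.1] [0.5452 0.1349 0.07  ]
level_grip 0.79 [325.  344.6] [0.5444 0.0441 0.062 ]
level_mark 0.87 [323.4 349.5] [0.5426 0.0389 0.062 ]
level_grip [0.54484113 0.04272637 0.06843948]
324.57541544978943 341.4771827135062 338.4127996484262 88.38243009500127 28
```

View pics/w3c.png

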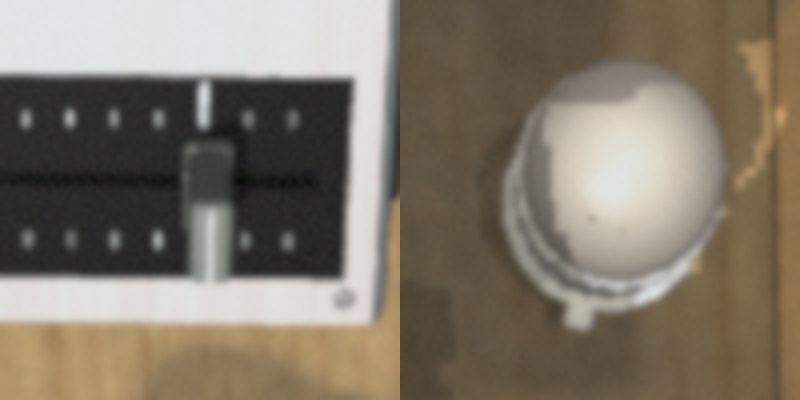

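The grip's white line now lies on the long line. The lamp's lower ear shows at crop (578,315). I'll work out the pin direction from both views.

Run:
```python
from h import *; import pickle
np.set_printoptions(precision=4,suppress=True)
s=pickle.load(open("w3.pkl","rb")); s1=pickle.load(open("w1.pkl","rb"))
for d in [s,pickle.load(open("w2.pkl","rb")),s1]:
    yy,xx=np.mgrid[0:480,0:640]; z=d["z_map"]; 
    P=(np.stack([(xx-d["cx"])/d["fx"]*z,(yy-d["cy"])/d["fy"]*z,z],-1)-d["t"])@d["R"]
    m=(z>0)&(np.hypot(P[...,0]-.569,P[...,1]-.27)<.035)
    for lo,hi in [(.05,.085),(.095,.12)]:
        q=P[m&(P[...,2]>lo)&(P[...,2]<hi)]; 
        if hi<.09:
            A=np.c_[2*q[:,:2],np.ones(len(q))]; c=np.linalg.lstsq(A,(q[:,:2]**2).sum(1),rcond=None)[0]; print("tubefit",c[:2],np.sqrt(c[2]+c[:2]@c[:2]),len(q))
        else: print("dome",q.mean(0),len(q))
    # far points in collar height
    c=np.array([.569,.2705]); r=np.hypot(P[...,0]-c[0],P[...,1]-c[1])
    q=P[m&(P[...,2]>.004)&(P[...,2]<.05)&(r>.0225)&(r<.027)]
    for a in q: print("  ear",a,np.degrees(np.arctan2(a[1]-c[1],a[0]-c[0])))if len(q)<25 else None
e=ray(s,332.5,116.7,.033); print("ear w3",e,np.degrees(np.arctan2(e[1]-.2705,e[0]-.569)))
a=s1["img"][180:280,325:425,::-1]; cv2.imwrite("pics/w1c.png",cv2.resize(a,(500,500),interpolation=2))
```

```text
tubefit [0.5693 0.2712] 0.01878234722330889 116
dome [0.5688 0.2705 0.1039] 2059
  ear [0.5598 0.2498 0.0347] -113.92380282201046
  ear [0.5597 0.2489 0.0356] -113.25270573821673
  ear [0.5606 0.2489 0.0346] -111.21449018984255
  ear [0.5614 0.2488 0.0371] -109.3337270735146
  ear [0.5623 0.2488 0.0363] -107.21021791236778
  ear [0.5631 0.2487 0.0369] -105.15706204041813
  ear [0.5597 0.2481 0.0365] -112.63027467630742
  ear [0.5605 0.248  0.0376] -110.76733058481469
  ear [0.5614 0.248  0.036 ] -108.71287461445839
  ear [0.5622 0.248  0.036 ] -106.70495522050356
  ear [0.5631 0.2479 0.0365] -104.70138799417656
  ear [0.564  0.2479 0.0349] -102.49554715798274
  ear [0.5648 0.2478 0.0361] -100.50883234299535
  ear [0.5605 0.2473 0.035 ] -110.05218972030275
  ear [0.5613 0.2472 0.0368] -108.2470336798583
  ear [0.5622 0.2472 0.0354] -106.19953202363044
  ear [0.563  0.2471 0.036 ] -104.2686958341089
  ear [0.5639 0.247  0.036 ] -102.26260787627406
  ear [0.5648 0.247  0.0358] -100.21390998203553
  ear [0.5622 0.2463 0.0353] -105.76287795959624
  ear [0.5631 0.2463 0.0343] -103.75616617
[... 742 characters left out ...]
77 0.0359] -111.09913834521106
  ear [0.561  0.2476 0.0361] -109.22910959714007
  ear [0.5618 0.2476 0.0366] -107.42744218651292
  ear [0.5628 0.2476 0.0356] -105.17328737578235
  ear [0.5634 0.2475 0.0372] -103.60817601271447
  ear [0.5644 0.2475 0.0363] -101.30693079096858
  ear [0.5603 0.2469 0.0351] -110.2489893930914
  ear [0.5611 0.2468 0.0354] -108.45716348252923
  ear [0.5619 0.2468 0.0355] -106.57968117848418
  ear [0.563  0.2468 0.0341] -104.28941011419954
  ear [0.5634 0.2467 0.0373] -103.19473486845257
  ear [0.5645 0.2467 0.0354] -100.68215939276216
tubefit [0.5693 0.2713] 0.018874588379418564 466
dome [0.5681 0.2741 0.1037] 1435
ear w3 [0.5628 0.249  0.033 ] -106.04988874226821
```

View pics/w1c.png

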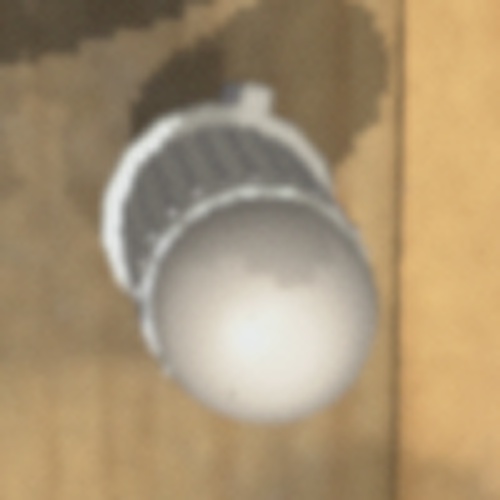

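>>> play_rows(deltas=[[[20, 4, 0, -0.12, 1], [40, 8, 0, -0.24, 1], [60, 12, 0, -0.36, 1], [80, 15, 0, -0.48, 1], [95, 17.2, 0, -0.6, 1], [103.6, 17.2, 0, -0.72, 1], [103.6, 17.2, 0, -0.84, 1], [103.6, 17.2, 20, -0.96, 1], [103.6, 17.2, 40, -1.08, 1], [103.6, 17.2, 60, -1.2, 1], [103.6, 17.2, 70, -1.3, 1], [103.6, 17.2, 75, -1.3, 1]]], squeeze=60)

```text
time_s: 7.27
tcp_pos: [0.5705, 0.2649, 0.1532]
orientation: [0.166, 0.986, -0.001, -0.0]
ft_force: [-0.1, -0.4, 0.6]
gripper_width: 0.0853
```

Run:
```python
from h import *; import pickle
np.set_printoptions(precision=4,suppress=True)
st=read_state(); print(st["tcp_pos"],st["qpos"]); M=Ro.from_quat(st["orientation"]).as_matrix(); print(M)
print("to lamp (tool mm)",1e3*M.T@(np.array([.5693,.2712,.045])-st["tcp_pos"]))
for n in ["w2","w3"]:
    d=pickle.load(open(n+".pkl","rb")); yy,xx=np.mgrid[0:480,0:640]; z=d["z_map"]
    P=(np.stack([(xx-d["cx"])/d["fx"]*z,(yy-d["cy"])/d["fy"]*z,z],-1)-d["t"])@d["R"]
    r=np.hypot(P[...,0]-.547,P[...,1]-.134)
    q=P[(z>0)&(r<.032)&(abs(P[...,2]-.07)<.004)]
    mk=((z>0)&(r<.032)&(abs(P[...,2]-.07)<.004)).astype(np.uint8)
    c,_=cv2.findContours(mk,cv2.RETR_EXTERNAL,cv2.CHAIN_APPROX_NONE); c=max(c,key=cv2.contourArea)
    e=cv2.fitEllipse(c); print(n,q[:,2].mean(),"outer",ray(d,*e[0],.07),e)
    pts=np.array([ray(d,*p[0],.07)[:2] for p in c]); A=np.c_[2*pts,np.ones(len(pts))]; s=np.linalg.lstsq(A,(pts**2).sum(1),rcond=None)[0]; print("circle",s[:2],np.sqrt(s[2]+s[:2]@s[:2]))
    if n=="w3":
        i=d["img"][:,:,::-1]; u,v=map(int,e[0]); cv2.imwrite("pics/soc.png",cv2.resize(i[v-40:v+40,u-40:u+40],(480,480),interpolation=2)); print("org",u-40,v-40)
    e=ray(d,376.6,199.6,.036) 
d=pickle.load(open("w1.pkl","rb")); e=ray(d,376.6,199.6,.036); print("ear2",e,np.degrees(np.arctan2(e[1]-.2712,e[0]-.5693)))
```

```text
[0.5705 0.2649 0.1532] [ 0.2471  0.5793  1.186  -0.0006  1.3775 -0.9896]
[[-0.9447  0.3278 -0.001 ]
 [ 0.3278  0.9447 -0.0009]
 [ 0.0007 -0.0012 -1.    ]]
to lamp (tool mm) [  3.1225   5.6423 108.2281]
w2 0.06992216889366581 outer [0.5473 0.1352 0.07  ] ((356.1851501464844, 248.41427612304688), (65.08847045898438, 68.264404296875), 75.12434387207031)
circle [0.5473 0.1344] 0.029197442520985974
w3 0.06994295626366986 outer [0.5475 0.1352 0.07  ] ((322.8036193847656, 256.6146240234375), (64.8449478149414, 67.84935760498047), 88.52701568603516)
circle [0.5475 0.1344] 0.029225874630329902
org 282 216
ear2 [0.5769 0.2938 0.036 ] 71.38380784656677
```

View pics/soc.png

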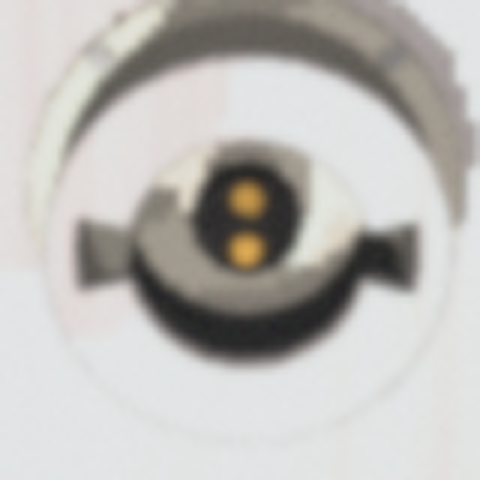

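Socket centre is about (0.5475, 0.134) with the notch axis at −3.9°, and the lamp's pin axis is at about 72°. I'll descend and grasp the lamp.

>>> play_rows(deltas=[[[3.1, 5.6, 15, 0, 1], [3.1, 5.6, 45, 0, 1], [3.1, 5.6, 75, 0, 1], [3.1, 5.6, 98, 0, 1], [3.1, 5.6, 106, 0, 1], [3.1, 5.6, 106, 0, 1], [3.1, 5.6, 106, 0, 1]]])

```text
time_s: 7.85
tcp_pos: [0.5702, 0.2711, 0.0485]
orientation: [0.167, 0.986, -0.0, 0.0]
ft_force: [0.0, -0.4, 0.3]
gripper_width: 0.0857
```

>>> play_rows(deltas=[[[0, 0, 0, 0, 0], [0, 0, 0, 0, -1], [0, 0, 0, 0, -1], [0, 0, 0, 0, -1], [0, 0, 0, 0, -1], [0, 0, 0, 0, -1], [0, 0, 0, 0, -1], [0, 0, 0, 0, -1]]])

```text
time_s: 8.52
tcp_pos: [0.5706, 0.2712, 0.0496]
orientation: [0.167, 0.986, 0.0, 0.001]
ft_force: [-1.2, -1.2, 7.0]
gripper_width: 0.0365
```

>>> play_rows(deltas=[[[0, 0, -25, 0, -1], [0, 0, -60, 0, -1], [0, 0, -90, 0.12, -1], [-4, -20, -95, 0.24, -1], [-8, -45, -95, 0.36, -1], [-12, -70, -95, 0.48, -1], [-16, -95, -95, 0.6, -1], [-20, -120, -95, 0.72, -1], [-23.6, -138.3, -95, 0.84, -1], [-23.6, -138.3, -95, 0.96, -1], [-23.6, -138.3, -95, 1.08, -1], [-23.6, -138.3, -95, 1.2, -1]]])

```text
time_s: 9.52
tcp_pos: [0.5469, 0.1324, 0.1445]
orientation: [0.697, 0.717, 0.001, 0.001]
ft_force: [0.0, -0.4, -1.2]
gripper_width: 0.0368
```

```bash
cat > st.py <<'E'
import sys
from h import *
np.set_printoptions(precision=4,suppress=True)
st=read_state(); M=Ro.from_quat(st["orientation"]).as_matrix()
print(st["time_s"],st["tcp_pos"],st["qpos"],"yawx",np.degrees(np.arctan2(M[1,0],M[0,0])),"F",st["ft_force"],st["ft_torque"],st["gripper_width"])
g=np.array(eval(sys.argv[1])); print("tool mm",1e3*M.T@(g-st["tcp_pos"]))
E
python3 st.py "[.5474,.1328,.125]"; python3 look.py w4 lamp_mid,lamp_pins,socket
python3 - <<'E'
import cv2
cv2.imwrite("pics/w4c.png",cv2.imread("pics/w4.png")[150:480,160:500])
E
```

```text
9.5167 [0.5469 0.1324 0.1445] [ 0.0273  0.478   1.4024 -0.0001  1.2592 -0.0008] yawx 91.61142575276982 F [ 0.0266 -0.424  -1.174 ] [-0.0045 -0.0001  0.0489] 0.036763624826485215
tool mm [ 0.3653  0.4687 19.5332]
9.5167 [0.5469 0.1324 0.1445] [ 0.0273  0.478   1.4024 -0.0001  1.2592 -0.0008] [-0.0281  0.9996 -0.0001]
cam [0.5447 0.2066 0.2874] 376.26969215743526
lamp_mid 0.67 [317.7 321.2] [0.5474 0.0805 0.062 ]
socket 0.78 [321.6 248.4] [0.5484 0.1346 0.07  ]
```

View pics/w4c.png

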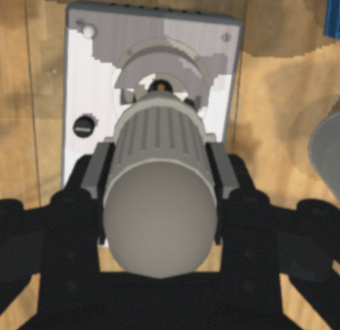

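The lamp hangs upright over the socket, with both notches visible beside the cap. I'll finish aligning and lower it until the cap is just inside the bore.

>>> play_rows(deltas=[[[0.4, 0.5, 5, 0.114, -1], [0.4, 0.5, 10, 0.114, -1], [0.4, 0.5, 16, 0.114, -1], [0.4, 0.5, 22, 0.114, -1], [0.4, 0.5, 27, 0.114, -1], [0.4, 0.5, 31, 0.114, -1], [0.4, 0.5, 32, 0.114, -1], [0.4, 0.5, 32, 0.114, -1]]])

```text
time_s: 10.38
tcp_pos: [0.5474, 0.1333, 0.1121]
orientation: [0.733, 0.68, 0.0, 0.001]
ft_force: [-0.1, -0.3, -0.5]
gripper_width: 0.0367
```

```bash
python3 st.py "[.5474,.1328,.0975]"; python3 look.py w5 socket,lamp_pins
python3 - <<'E'
import cv2
cv2.imwrite("pics/w5c.png",cv2.resize(cv2.imread("pics/w5.png")[170:330,220:420],(800,640),interpolation=2)[:600])
E
```

```text
10.3833 [0.5474 0.1333 0.1121] [ 0.0289  0.5154  1.4426 -0.0002  1.1822  0.1034] yawx 85.73474265134719 F [-0.0883 -0.3196 -0.487 ] [ 0.0252  0.0235 -0.0312] 0.0366997874982132
tool mm [-0.502   0.0048 14.5999]
10.3833 [0.5474 0.1333 0.1121] [ 0.0289  0.5154  1.4426 -0.0002  1.1822  0.1034] [ 0.0744  0.9972 -0.    ]
cam [0.5529 0.2073 0.255 ] 376.26969215743526
```

View pics/w5c.png

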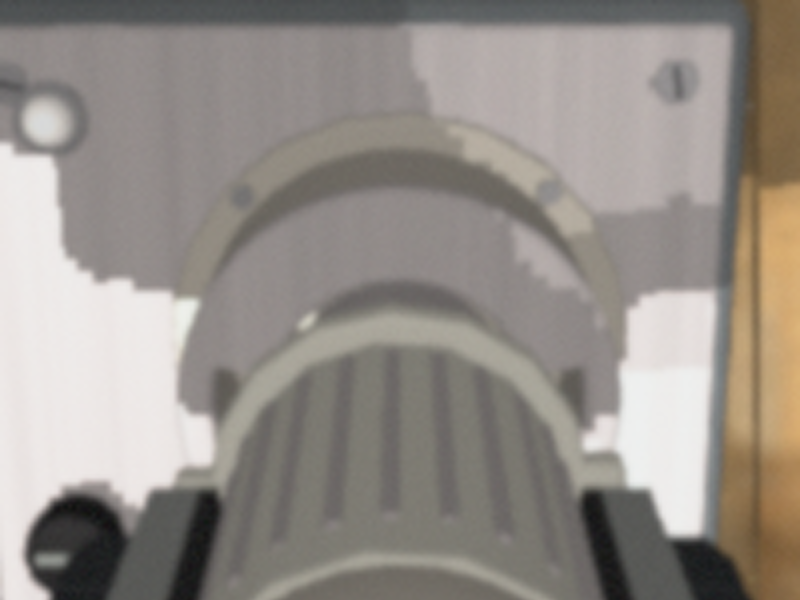

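The cap is in the bore with no contact force, and the ears at (200,478) and (603,468) line up with the notches. I'll push on gently.

>>> play_rows(deltas=[[[-0.5, 0, 2, 0.015, -1], [-0.5, 0, 4, 0.015, -1], [-0.5, 0, 6, 0.015, -1], [-0.5, 0, 8, 0.015, -1], [-0.5, 0, 9, 0.015, -1], [-0.5, 0, 9, 0.015, -1]]], squeeze=80)

```text
time_s: 11.03
tcp_pos: [0.5477, 0.1328, 0.1038]
orientation: [0.738, 0.675, 0.001, 0.001]
ft_force: [-0.6, -0.1, 3.4]
gripper_width: 0.0366
```

Only the spring force of about 4 N shows, so the pins are in the notches. I'll push to turning depth.

>>> play_rows(deltas=[[[0, 0, 2, 0, -1], [0, 0, 4, 0, -1], [0, 0, 6, 0, -1], [0, 0, 7, 0, -1], [0, 0, 7, 0, -1], [0, 0, 7, 0, -1]]])

```text
time_s: 11.53
tcp_pos: [0.5477, 0.1329, 0.097]
orientation: [0.738, 0.675, 0.001, 0.001]
ft_force: [-1.2, -0.3, 5.6]
gripper_width: 0.0366
```

>>> play_rows(deltas=[[[0, -0.1, 0.5, 0.1, -1], [0, -0.2, 0.5, 0.2, -1], [0.1, -0.3, 0.5, 0.3, -1], [0.1, -0.4, 0.5, 0.4, -1], [0.2, -0.5, 0.5, 0.5, -1], [0.2, -0.6, 0.5, 0.6, -1], [0.3, -0.7, 0.5, 0.7, -1], [0.4, -0.8, 0.5, 0.8, -1], [0.5, -0.9, 0.5, 0.9, -1], [0.6, -1, 0.5, 1.0, -1], [0.6, -1, 0.5, 1.0, -1]]])

```text
time_s: 12.45
tcp_pos: [0.5468, 0.133, 0.0969]
orientation: [0.972, 0.236, 0.001, 0.001]
ft_force: [-3.2, -3.1, 7.2]
gripper_width: 0.0367
```

```bash
python3 st.py "[.5474,.1328,.0975]"
```

```text
12.45 [0.5468 0.133  0.0969] [ 0.0289  0.5322  1.4639 -0.0017  1.1422  1.1241] yawx 27.289274453687284 F [-3.18   -3.0802  7.1777] [-0.6318  0.5317  0.1447] 0.03669303158253715
tool mm [ 0.4412  0.4279 -0.643 ]
```

>>> play_rows(deltas=[[[0.1, 0, 0, 0.1, -1], [0.2, -0.1, 0, 0.2, -1], [0.3, -0.1, 0, 0.3, -1], [0.4, -0.2, 0, 0.38, -1], [0.4, -0.2, 0, 0.43, -1], [0.4, -0.2, 0, 0.47, -1], [0.4, -0.2, 0, 0.47, -1], [0.4, -0.2, 0, 0.47, -1]]])

```text
time_s: 13.12
tcp_pos: [0.5464, 0.1333, 0.0969]
orientation: [1.0, 0.003, 0.001, 0.001]
ft_force: [-3.9, -1.1, 7.0]
gripper_width: 0.0364
```

```bash
python3 st.py "[.5474,.1328,.0975]"; python3 look.py w6 socket,lamp_pins,level_grip
python3 - <<'E'
import cv2
cv2.imwrite("pics/w6c.png",cv2.imread("pics/w6.png"))
E
```

```text
13.1167 [0.5464 0.1333 0.0969] [ 0.0296  0.5323  1.4636 -0.0021  1.1438  1.5946] yawx 0.3824870692904849 F [-3.8926 -1.0609  6.9944] [-0.1824  0.8252  0.1756] 0.0364211716613022
tool mm [ 0.9527  0.4625 -0.6054]
13.1167 [0.5464 0.1333 0.0969] [ 0.0296  0.5323  1.4636 -0.0021  1.1438  1.5946] [1.     0.0067 0.0019]
cam [0.6211 0.1334 0.2399] 376.26969215743526
socket 0.75 [497.9 284. ] [0.5472 0.0455 0.07  ]
level_grip 0.88 [499.3 280.6] [0.5456 0.0409 0.062 ]
```

View pics/w6c.png

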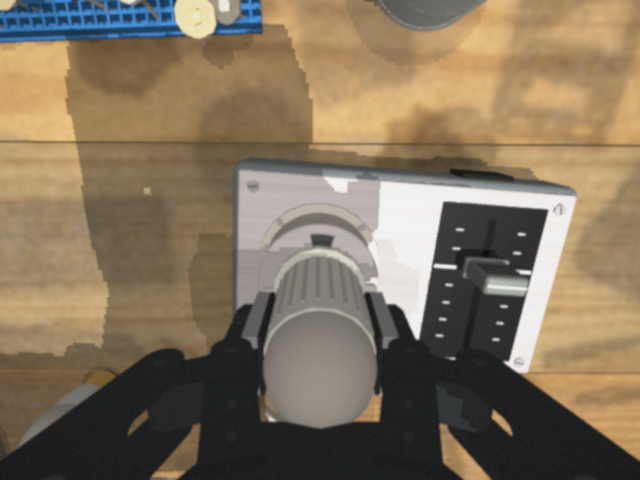

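The lamp is seated and turned (dome at (320,368)), and the level grip is on the long line at (500,280). I'll turn slightly further to confirm the stop.

>>> play_rows(deltas=[[[0, 0, 0.5, 0.04, -1], [0, 0, 0.5, 0.08, -1], [0, 0, 0.5, 0.08, -1], [0, 0, 0.5, 0.08, -1]]])

```text
time_s: 13.65
tcp_pos: [0.5463, 0.1333, 0.0968]
orientation: [0.999, -0.036, 0.001, 0.001]
ft_force: [-3.1, -0.6, 7.1]
gripper_width: 0.0363
```

```bash
python3 st.py "[.5474,.1328,.0975]"
```

```text
13.65 [0.5463 0.1333 0.0968] [ 0.03    0.5322  1.464  -0.0027  1.1433  1.6731] yawx -4.076610213530047 F [-3.1363 -0.5746  7.1118] [-0.0524  0.6196  1.0063] 0.036349614542775424
tool mm [ 1.1063  0.4289 -0.6639]
```

The torque jumped from 0.18 to 1.0 N m, so the barrel is at the stop. I'll do a last check of the other lamps and hand in.

Run:
```python
from h import *
s=vision.snapshot("top")
for k in ["globe_lamp_mid","candle_lamp_mid"]:
    for d in models.spot_point(k,"top")[:1]: print(k,d["conf"],ray(s,*d["centre"],H[k]))
st=read_state(); print(st["ft_force"],st["ft_torque"],st["gripper_width"])
print(arm.finish_job())
```

```text
globe_lamp_mid 0.64 [0.5289446  0.38261715 0.055     ]
candle_lamp_mid 0.52 [0.43840534 0.29108781 0.045     ]
[-3.31760492  0.38012611  8.21723056] [-0.01931181  0.70709051  0.92560129] 0.03638371361501221
the job is handed in; nothing more can be done
None
```

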